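Knock the square watch out of its holder and lay it in the tray

ROBOT

A 6-joint arm with a two-finger parallel gripper is mounted at the origin on the work surface. World frame = base frame: x ahead of the robot, y to its left, z up, the work surface at z = 0. Lengths are in m, angles in rad, forces in N, time in s.
With the tool pointing down it reaches from about 0.375 to 0.9 m from the base axis. Payload 3.1 kg.
Tool frame: the origin (TCP) lies on the centre line of the jaws, within the pads' length; the fingertips stand 22 mm ahead of it and the grasp point (between the pads) lies 3 mm ahead of it; z points along the fingers, y is the line along which they close (so a half turn about z gives the same grasp; the last joint's range is limited). The gripper opens to 85 mm and grips with 20 to 120 N. Pads are 22 mm wide; open, the fingers measure 114 mm over their backs; the gripper's body (76 mm by 85 mm) begins 54 mm behind the grasp point. The pads swing forward as they close: fully open they stand 13 mm farther back than shut.
Start: joints at [-1.367, 0.527, 1.433, -0, 1.181, -0.178], TCP at [0.233, -0.58, 0.253] pointing down, gripper open.
Joint ranges: [-3.08, 3.08], [-0.75, 2.2], [0.22, 2.44], [-1.43, 4.57], [0, 2.65], [-2.85, 2.85]. Speed limits (rad/s): [2.79, 2.79, 3.14, 3.14, 3.14, 3.14].

INTERFACE

Orientations are given as a unit quaternion [x, y, z, w].
In Python, from station import manip gives the robot as it stands.
- The arm moves only by the tool tcp_steps, called after "Call:" as name(argument=value, ...) on one line, values as JSON. Schema: {"type":"object","properties":{"segments":{"type":"array","items":{"type":"object","properties":{"xyz":{"type":"array","items":{"type":"number"},"minItems":3,"maxItems":3},"twist":{"type":"number"},"jaw":{"type":"number"}},"additionalProperties":false,"required":["jaw"]},"minItems":1,"maxItems":20},"force":{"type":"number"},"only":{"type":"string"},"quiet":{"type":"boolean"},"lines":{"type":"string"}},"required":["segments"],"additionalProperties":false}. segments is a list of rows, 1 to 20 of them, each an object with the fields xyz (a list: dx, dy, dz in parts of the range, where 1.0 means 1 m), twist (a turn about the tool's z in shares of 2 rad (1.0 is 2 rad)), jaw (the opening from 0.0 (shut) to 1.0 (fully open)); a field left out counts as zero (the opening has to be given); each row is the pose to reach, as a shift and turn from the pose commanded when the call began, along the tool's axes at that moment; what a row does not reach only later rows make up. A row lasts 1/10 s, in which the tool goes at most 0.05 m and 0.15 rad, less where a joint would pass 70% of its speed; a pose out of reach is approached as far as the arm can. The fingers move at their own pace and stop on an object; force is the grip in N (left out, the last holds). Time passes only in rows, so rows that do not move let the fingers close. The tool returns the time, the measured TCP pose, the force, the opening and the grip force at its end. only (a regular expression) keeps the lines of the reply that match it, lines (a string "A,B") keeps lines A to B, and quiet returns only ok. Shift and turn numbers lie between -1 and 1, and a call with a number outside is refused. Input that does not fit is refused with a message, and nothing moves.
- manip.sense(): the state, without advancing time (a new reading comes with each control period).
- manip.snapshot(name): name is "side" or "top" or "wrist"; returns a dict with "pixels" (420x560x3 uint8, red, green, blue), "range_z" (420x560 float32, m along the optical axis (not along the pixel's ray), 0 where there is no reading), "fov_y" (degrees; the focal length in pixels is half the picture's height over the tangent of half this angle, whatever the lens; pixels are square), "cx", "cy" (the principal point, pixels), "R" (3x3) and "t" (3): a world point X has camera coordinates R X + t; the wrist camera has in their place "hand_eye" (4x4, takes a point from camera to tool coordinates, whose origin is the TCP and whose axes are the flange's). Camera axes: x right, y down, z forward; pixel columns grow to the right and rows downward; lengths in m; the calibration is good to about 2 mm. A picture is of the moment at which its call begins: read the wrist's pose just before it.
- manip.sign_off(): hands the job in; it is judged then, once.
The state is a dict: "t": time; "q": joint angles; "qd": joint speeds; "tau": joint torques, N m; "tcp_pos": TCP position; "tool_rot": TCP orientation; "force": force on the tool from outside, world axes, zero at the start; "ft_torque": the same for the moment, N m; "finger_gap": opening from 0.0 (shut) to 1.0 (fully open); "gripper_force": force on a finger pad.
Only numpy, scipy, OpenCV 4.12 (cv2) and the standard library are available. Lean on these libraries where they do the work, as an engineer would, in place of code of your own. Each camera call takes 0.05 s, during which the arm holds its last target. There are 200 camera calls.

TASK

Two watch heads sit flush in the wells of the knock-out holder. Press down the lever paddle that belongs to the square watch so that its ejector pushes the watch up out of its well, then let go of the lever, take the raised square watch and set it down gently, face up, in the wooden tray. Leave the round watch seated in its well.

Things in the scene. Friction and masses are not known exactly. Their poses are not given: they have to be found in the camera images.
- holder: Grey metal knock-out holder, fixed, 86 (x) x 180 (y) x 54 mm high; origin: centre of underside. Its flat top has two round wells, 50 mm across, 16 mm deep (floor 38 mm up), at x = 0, y = -45 and +45 mm. Under each is an ejector worked by the lever that sticks out to -x at the same y. A lever fully pressed raises its watch about 12 mm; it is stiff and stays where it is left, so the watch stays up.
- paddle_a (a point): Centre of the upper face of the grey plastic paddle (32 x 30 mm) that ends the lever of the holder's well at y = -45 mm; it lies at x = -130, y = -45 mm in the holder's frame. About 40 mm above the bench at rest, about 22 mm when pressed fully down to its firm stop (some 18 mm travel, about 5 N). Press with shut fingertips.
- paddle_b (a point): Centre of the upper face of the grey plastic paddle (32 x 30 mm) that ends the lever of the holder's well at y = +45 mm; it lies at x = -130, y = +45 mm in the holder's frame. About 40 mm above the bench at rest, about 22 mm when pressed fully down to its firm stop (some 18 mm travel, about 5 N). Press with shut fingertips.
- square_watch: Steel watch head, no strap, 34 x 34 mm square, 16 mm thick plus a black 27 mm square dial 1.5 mm high on top, about 0.1 kg; origin: centre of its underside, z out of the dial, x towards the small crown (3 mm). Starts face up in either well, its top edge flush with the holder's top. Raised, about 12 mm of its sides stands clear: grip from above across the two sides without crown (along its y).
- round_watch: Steel watch head without strap, round, 44 mm across, 16 mm thick plus a black round dial 1.5 mm high, about 0.1 kg; origin at the centre of its underside, z out of the dial. It sits in the other well and is to stay there.
- tray_in (a point): Centre of the inner floor of a shallow open wooden tray, fixed to the bench, 200 (x) x 170 (y) mm outside, walls 6 mm thick, rim 24 mm above the bench, inner floor 6 mm above the bench; x and y along its sides, z up. It is empty.

How it is judged:
By the outcome, as a careful person would: the job done as asked, in the order asked, and still so for the second after the job is handed in, with the robot touching nothing.
It also fails if it takes over 48 s, if anything falls off the work surface, if the arm or the gripper's body presses on something with over 40 N, if the wrist force passes 120 N, or if a joint passes its speed limit or range.

## Working session

There is one attempt and no reset: what is moved stays moved. The work goes in short steps, Python scripts to look and compute and a tool call to move; the robot and the scene stay as the last step left them, time stands still between calls to the robot, and variables do not carry over. Pictures are saved under pics/ and viewed, at most 10 in all, crops included, and the job is handed in when it is done.

```bash
ls; mkdir -p pics
```

Create h.py:
```python
import numpy as np, cv2
from station import manip
def snap(n):
    s=manip.sense(); d=manip.snapshot(n); d['s']=s; return d
def save(d,n): cv2.imwrite('pics/'+n+'.png',cv2.cvtColor(d['pixels'],cv2.COLOR_RGB2BGR))
def cam(d):
    f=210/np.tan(np.radians(d['fov_y'])/2)
    if 'hand_eye' in d:
        from scipy.spatial.transform import Rotation as Ro
        H=np.array(d['hand_eye']); Rt=Ro.from_quat(d['s']['tool_rot']).as_matrix()
        Rw=Rt@H[:3,:3]; o=Rt@H[:3,3]+d['s']['tcp_pos']
    else:
        Rw=np.array(d['R']).T; o=-Rw@np.array(d['t'])
    return f,Rw,o
def plane(d,uv,z):
    f,Rw,o=cam(d); uv=np.atleast_2d(uv).astype(float)
    r=np.c_[(uv[:,0]-d['cx'])/f,(uv[:,1]-d['cy'])/f,np.ones(len(uv))]@Rw.T
    return o+r*((z-o[2])/r[:,2])[:,None]
def cloud(d):
    f,Rw,o=cam(d); Z=d['range_z']; v,u=np.mgrid[:Z.shape[0],:Z.shape[1]]
    P=np.stack([(u-d['cx'])/f*Z,(v-d['cy'])/f*Z,Z],-1)@Rw.T+o
    P[Z==0]=np.nan; return P
```

Run:
```python
from h import *
for n in('top','side'):
    d=snap(n); save(d,n+'0'); print(n,d['fov_y'],cam(d)[2])
print(manip.sense())
```

```text
pics
station.py
top 56.945062981743206 [ 0.44146912 -0.03671853  0.86002714]
side 46.024512883007134 [0.28684571 0.56023456 0.63613089]
{'t': 0.1, 'q': array([-1.36750837e+00,  5.28396006e-01,  1.43377800e+00, -2.98118131e-05,
        1.18144089e+00, -1.78547603e-01]), 'qd': array([ 0.00148518, -0.00131758, -0.00303434, -0.00083709, -0.00032159,
       -0.00140984]), 'tau': array([ 6.36653567e-05, -4.43304527e+01, -1.78586036e+01, -2.26115153e-04,
        3.91608541e-03,  1.04489251e-05]), 'tcp_pos': array([ 0.23275667, -0.57937963,  0.25241622]), 'tool_rot': array([ 9.81828913e-01,  1.89765549e-01, -2.62908660e-05, -1.01087040e-03]), 'force': array([ 0.18673227, -0.1508847 ,  0.114964  ]), 'ft_torque': array([-0.00214858, -0.03576271,  0.00712912]), 'gripper_force': 0.0, 'finger_gap': 0.9965600533851665}
```

View pics/top0.png

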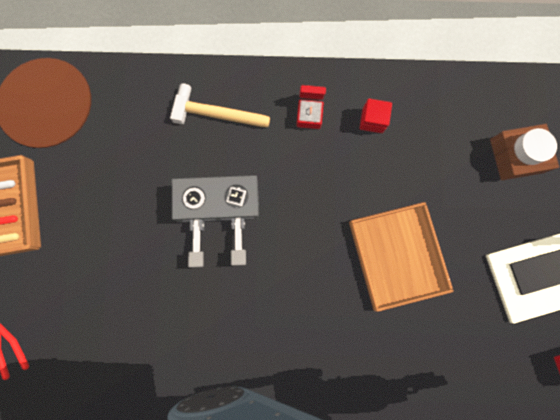

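View pics/side0.png

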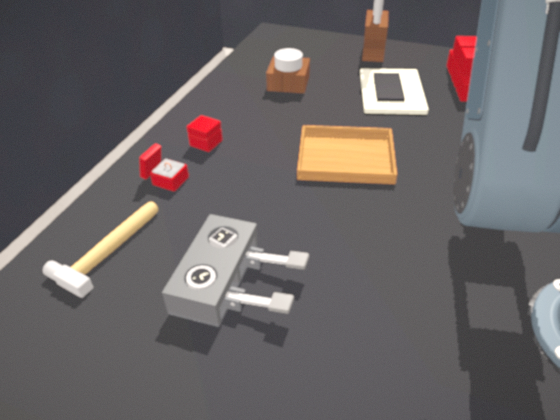

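The top view shows the holder at about (215,198). The round watch is on the left at (193,198) and the square one on the right at (236,196). The square watch's paddle is at (238,257) and the tray is at (400,256). The side view agrees, with the square watch at (222,237), its paddle at (298,260) and the tray at (347,155).

Run:
```python
from h import *
d=snap('top'); P=cloud(d); s=snap('side'); Q=cloud(s)
def rect(m):
    c=max(cv2.findContours(m.astype(np.uint8),cv2.RETR_EXTERNAL,cv2.CHAIN_APPROX_NONE)[0],key=cv2.contourArea); return cv2.minAreaRect(c),cv2.boxPoints(cv2.minAreaRect(c))
def win(shape,a,b,c,e):
    m=np.zeros(shape[:2],bool); m[c:e,a:b]=1; return m
z=P[...,2]
# bench check
print('bench',np.nanmedian(z[300:330,200:300]), 'holder top',np.nanmedian(z[180:186,180:250]),'side',np.nanmedian(Q[255:265,205:215,2]))
for nm,w in(('padA',(226,250,248,268)),('padB',(185,206,248,268))):
    m=(z>.028)&(z<.06)&win(z.shape,*w); r,b=rect(m); h=np.nanmedian(z[m]); print(nm,r,h,plane(d,r[0],h))
w=(285,312,250,270);m=(Q[...,2]>.03)&(Q[...,2]<.06)&win(z.shape,*w); r,b=rect(m);h=np.nanmedian(Q[m][:,2]);print('padA side',r,h,plane(s,r[0],h))
m=(z>.045)&(z<.075)&win(z.shape,165,265,170,225); r,b=rect(m); W=plane(d,b,.054); print('holder',r,W.mean(0),W)
hsv=cv2.cvtColor(d['pixels'],cv2.COLOR_RGB2HSV)
m=(hsv[...,0]<25)&(hsv[...,1]>90)&win(z.shape,340,460,195,320); r,b=rect(m); print('tray',r,plane(d,b,.024),plane(d,r[0],.024), 'floor z',np.nanmedian(z[240:270,385:415]))
np.set_printoptions(precision=3)
for dd,n,(a,b,c,e) in((d,'t',(165,265,170,275)),(s,'s',(160,320,205,330))):
    im=cv2.resize(dd['pixels'][c:e,a:b],None,fx=5,fy=4.5 if 0 else 5,interpolation=cv2.INTER_CUBIC); cv2.imwrite(f'pics/c{n}.png',im[...,::-1])
```

```text
bench -0.0005865167749274924 holder top 0.05322586178744826 side 0.05528204108676332
padA ((238.5, 256.5), (17.0, 13.0), 90.0) 0.03919537734309464 [[0.47084196 0.04546288 0.03919538]]
padB ((196.0, 257.5), (19.0, 14.0), 90.0) 0.038714402165934914 [[0.46647101 0.13504098 0.0387144 ]]
padA side ((296.1308288574219, 259.9538879394531), (22.822391510009766, 16.248550415039062), 7.125016689300537) 0.04064466677652079 [[0.47054906 0.05007955 0.04064467]]
holder ((214.73934936523438, 197.3533477783203), (40.53746795654297, 85.11105346679688), 87.75425720214844) [0.59390396 0.09926263 0.054     ] [[0.63149825 0.1936434  0.054     ]
 [0.64343633 0.01253283 0.054     ]
 [0.55616071 0.00627672 0.054     ]
 [0.54452055 0.18459758 0.054     ]]
tray ((400.71630859375, 256.07879638671875), (96.99413299560547, 83.02312469482422), 74.47589111328125) [[ 0.55548011 -0.18766839  0.024     ]
 [ 0.60920552 -0.36335088  0.024     ]
 [ 0.40886682 -0.4120526   0.024     ]
 [ 0.35863325 -0.24201311  0.024     ]] [[ 0.48119264 -0.30136159  0.024     ]] floor z 0.0050870814560877164
```

View pics/ct.png

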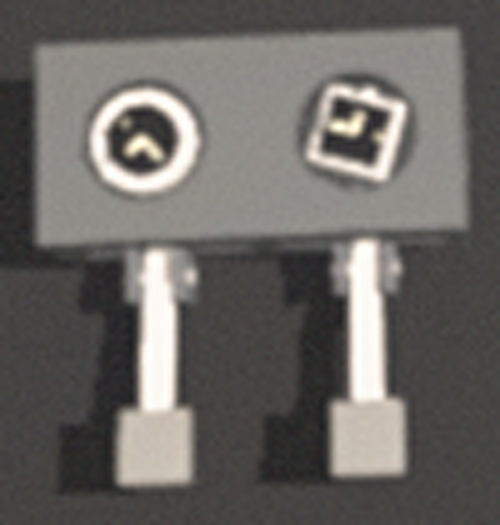

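The crop confirms the square watch over the right-hand lever. Its crown points about up (crop 368,90), and its paddle centre is at crop (368,438), which is world (0.470, 0.047). I'll move above that paddle with the fingers shut.

The manual's scale: turns go in shares of 2 rad. Converting my numbers, 0.63 rad / 2 = 0.315.

Call:
tcp_steps(segments=[{"xyz": [0.45, -0.49, 0.1], "twist": 0.315, "jaw": 0}, {"xyz": [0.45, -0.49, 0.1], "twist": 0.315, "jaw": 0}, {"xyz": [0.45, -0.49, 0.1], "twist": 0.315, "jaw": 0}, {"xyz": [0.45, -0.49, 0.1], "twist": 0.315, "jaw": 0}, {"xyz": [0.45, -0.49, 0.1], "twist": 0.315, "jaw": 0}, {"xyz": [0.45, -0.49, 0.1], "twist": 0.315, "jaw": 0}, {"xyz": [0.45, -0.49, 0.1], "twist": 0.315, "jaw": 0}, {"xyz": [0.45, -0.49, 0.1], "twist": 0.315, "jaw": 0}, {"xyz": [0.45, -0.49, 0.1], "twist": 0.315, "jaw": 0}, {"xyz": [0.45, -0.49, 0.1], "twist": 0.315, "jaw": 0}, {"xyz": [0.45, -0.49, 0.1], "twist": 0.315, "jaw": 0}, {"xyz": [0.45, -0.49, 0.1], "twist": 0.315, "jaw": 0}, {"xyz": [0.45, -0.49, 0.1], "twist": 0.315, "jaw": 0}, {"xyz": [0.45, -0.49, 0.1], "twist": 0.315, "jaw": 0}, {"xyz": [0.45, -0.49, 0.1], "twist": 0.315, "jaw": 0}, {"xyz": [0.45, -0.49, 0.1], "twist": 0.315, "jaw": 0}, {"xyz": [0.45, -0.49, 0.1], "twist": 0.315, "jaw": 0}])

```text
t: 1.9
tcp_pos: [0.4676, 0.0415, 0.1534]
tool_rot: [0.992, -0.124, -0.0, 0.0]
force: [-0.8, 0.8, -0.3]
finger_gap: -0.0
gripper_force: 0.0
```

Run:
```python
from h import *
d=snap('wrist'); save(d,'w1'); f,R,o=cam(d); print(o,R.round(2)); 
from scipy.spatial.transform import Rotation as Ro
Rt=Ro.from_quat(d['s']['tool_rot']).as_matrix();print(Rt.round(3),d['s']['q'])
print('delta tool', Rt.T@(np.array([.4695,.047,.09])-d['s']['tcp_pos']))
```

```text
[0.54128051 0.02185024 0.27377577] [[-0.25 -0.92 -0.29]
 [-0.97  0.24  0.07]
 [ 0.    0.3  -0.95]]
[[ 0.969 -0.247 -0.   ]
 [-0.247 -0.969 -0.   ]
 [-0.     0.    -1.   ]] [-1.49934474e-01  4.87302863e-01  1.91135360e+00 -3.45528590e-04
  7.43214522e-01  1.67037475e+00]
delta tool [ 0.00047607 -0.00575812  0.0633899 ]
```

View pics/w1.png

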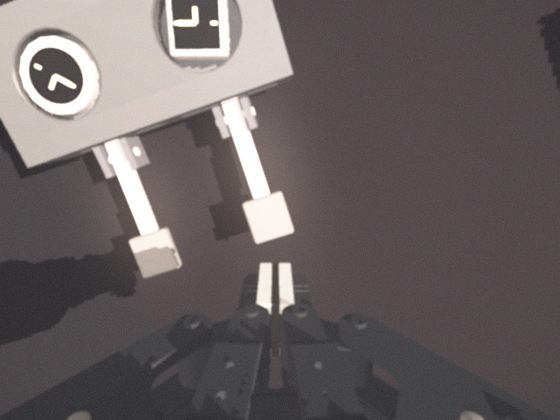

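The wrist view shows paddle A at (268,217), the shut fingertips at (275,265), and the square watch at (197,25), nearly aligned with the jaws. I'll check the paddle position from this view.

Run:
```python
from h import *
from scipy.spatial.transform import Rotation as Ro
d=snap('wrist'); P=cloud(d); z=P[...,2]
m=np.zeros(z.shape,np.uint8); m[185:250,235:300]=1; m&=((z>.03)&(z<.06)&(d['pixels'].min(-1)>110)).astype(np.uint8)
m=cv2.morphologyEx(m,cv2.MORPH_OPEN,np.ones((25,25),np.uint8))
uv=np.argwhere(m)[:,::-1].mean(0); h=np.nanmedian(z[m>0]); p=plane(d,uv,h)[0]; print(uv,h,p)
Rt=Ro.from_quat(d['s']['tool_rot']).as_matrix(); p[2]=.085
print(Rt.T@(p-d['s']['tcp_pos']))
```

```text
[268.49668874 216.13760118] 0.03965350625419464 [0.4714823  0.04398359 0.03965351]
[ 0.00303113 -0.00353294  0.06846737]
```

Call:
tcp_steps(segments=[{"xyz": [0.002, -0.004, 0.04], "jaw": 0}, {"xyz": [0.002, -0.004, 0.08], "jaw": 0}, {"xyz": [0.002, -0.004, 0.09], "jaw": 0}, {"xyz": [0.002, -0.004, 0.094], "jaw": 0}, {"xyz": [0.002, -0.004, 0.098], "jaw": 0}, {"xyz": [0.002, -0.004, 0.101], "jaw": 0}, {"xyz": [0.002, -0.004, 0.104], "jaw": 0}, {"xyz": [0.002, -0.004, 0.106], "jaw": 0}, {"xyz": [0.002, -0.004, 0.108], "jaw": 0}, {"xyz": [0.002, -0.004, 0.108], "jaw": 0}, {"xyz": [0.002, -0.004, 0.108], "jaw": 0}])

```text
t: 3.1
tcp_pos: [0.4699, 0.0456, 0.0468]
tool_rot: [0.992, -0.124, -0.0, 0.0]
force: [-3.3, -1.2, 6.0]
finger_gap: 0.0
gripper_force: 3.0
```

Call:
tcp_steps(segments=[{"xyz": [0, 0, 0.002], "jaw": 0}, {"xyz": [0, 0, 0.003], "jaw": 0}, {"xyz": [0, 0, 0.004], "jaw": 0}, {"xyz": [0, 0, 0.004], "jaw": 0}, {"xyz": [0, 0, 0.004], "jaw": 0}])

```text
t: 3.6
tcp_pos: [0.4699, 0.0456, 0.0441]
tool_rot: [0.992, -0.124, -0.0, 0.0]
force: [-7.3, -1.7, 22.1]
finger_gap: -0.001
gripper_force: 11.3
```

Call:
tcp_steps(segments=[{"xyz": [0, 0, -0.03], "jaw": 0}, {"xyz": [0, 0, -0.08], "jaw": 0}, {"xyz": [0.03, -0.01, -0.13], "jaw": 1}, {"xyz": [0.08, -0.03, -0.15], "jaw": 1}, {"xyz": [0.085, -0.03, -0.156], "jaw": 1}, {"xyz": [0.085, -0.03, -0.156], "jaw": 1}, {"xyz": [0.085, -0.03, -0.156], "jaw": 1}, {"xyz": [0.085, -0.03, -0.156], "jaw": 1}])

```text
t: 4.4
tcp_pos: [0.5583, 0.0541, 0.1963]
tool_rot: [0.992, -0.124, -0.002, 0.0]
force: [-0.5, 1.1, 0.3]
finger_gap: 0.99
gripper_force: 0.0
```

Create look.py:
```python
from h import *
import sys
d=snap('wrist'); save(d,sys.argv[1]); P=cloud(d); np.savez('/tmp/'+sys.argv[1],P=P,px=d['pixels'])
z=P[...,2]; m=((z>.059)&(z<.08)).astype(np.uint8)
m=cv2.morphologyEx(m,cv2.MORPH_OPEN,np.ones((9,9),np.uint8))
for c in cv2.findContours(m,cv2.RETR_EXTERNAL,cv2.CHAIN_APPROX_NONE)[0]:
    if cv2.contourArea(c)<500: continue
    k=np.zeros_like(m); cv2.drawContours(k,[c],-1,1,-1)
    h=np.nanmedian(z[k>0]); r=cv2.minAreaRect(c); b=cv2.boxPoints(r); W=plane(d,b,h)
    print(r,h,np.nanpercentile(z[k>0],[5,20,50,80]).round(4)); print(W.round(4),W.mean(0).round(4)); print('depth mean xy',np.nanmean(P[k>0],0))
print(d['s']['tcp_pos'],d['s']['tool_rot'],d['s']['q'])
```

```bash
python3 look.py w2
```

```text
((259.5, 162.0), (46.0, 45.0), 90.0) 0.06749222217865403 [0.0651 0.0663 0.0675 0.0682]
[[0.6187 0.0656 0.0675]
 [0.6108 0.0344 0.0675]
 [0.5782 0.0424 0.0675]
 [0.5865 0.0749 0.0675]] [0.5986 0.0543 0.0675]
depth mean xy [0.59832213 0.05567261 0.06725033]
[0.55830987 0.0541126  0.19630196] [ 9.92294739e-01 -1.23885911e-01 -1.85267296e-03  1.65522906e-05] [-1.02604929e-01  5.17181576e-01  1.64959830e+00  5.65687170e-05
  9.78517972e-01  1.71657019e+00]
```

View pics/w2.png

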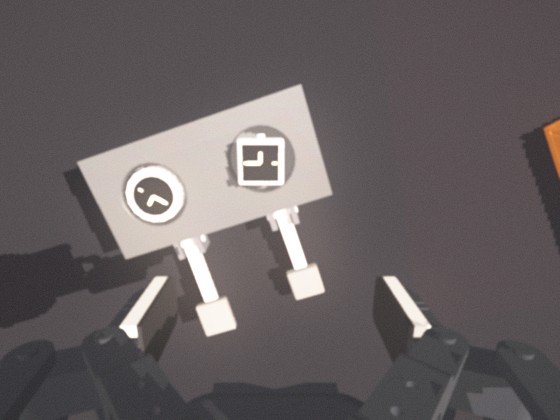

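Paddle A is down and the square watch is raised. It is at (260,162) in the wrist view with its crown up at (260,135), aligned with the jaws, and the round watch at (153,193) is still seated. I'll cross-check its position with the other cameras, and measure the tray.

Run:
```python
from h import *
from scipy.spatial.transform import Rotation as Ro
def sq(d,box,zc):
    a,b,c,e=box; g=d['pixels'][c:e,a:b].min(-1); return g
d=snap('wrist'); s=snap('side')
def case(d,c0,hw,thr):
    m=(d['pixels'].min(-1)>thr).astype(np.uint8); k=np.zeros_like(m); k[c0[1]-hw:c0[1]+hw,c0[0]-hw:c0[0]+hw]=1; m&=k
    c=max(cv2.findContours(m,cv2.RETR_EXTERNAL,cv2.CHAIN_APPROX_NONE)[0],key=cv2.contourArea)
    k[:]=0; cv2.drawContours(k,[c],-1,1,-1)
    if hw>25: k=cv2.morphologyEx(k,cv2.MORPH_OPEN,np.ones((15,15),np.uint8))
    c=max(cv2.findContours(k,cv2.RETR_EXTERNAL,cv2.CHAIN_APPROX_NONE)[0],key=cv2.contourArea)
    return cv2.minAreaRect(c)
for n,dd,c0,hw,t in(('w',d,(260,162),33,215),('s',s,(222,233),20,170)):
    r=case(dd,c0,hw,t); b=cv2.boxPoints(r); W=plane(dd,b,.066); print(n,r,W.round(4).tolist(),plane(dd,r[0],.066)); exec(f'{n}c=r[0]')
# triangulate
def ray(dd,uv): p=plane(dd,uv,0)[0]; o=cam(dd)[2]; v=p-o; return o,v/np.linalg.norm(v)
(o1,v1),(o2,v2)=ray(d,wc),ray(s,sc)
t=np.linalg.lstsq(np.c_[v1,-v2],o2-o1,rcond=None)[0]; print('tri',o1+t[0]*v1,o2+t[1]*v2)
Q=cloud(s); print('side z',np.nanmedian(Q[228:238,216:228,2]))
# tray rim from top: outline & floor
t=snap('top'); hsv=cv2.cvtColor(t['pixels'],cv2.COLOR_RGB2HSV); P=cloud(t)
m=((hsv[...,0]<25)&(hsv[...,1]>90)).astype(np.uint8); m[:195]=0;m[320:]=0;m[:,:340]=0;m[:,460:]=0
c=max(cv2.findContours(m,cv2.RETR_EXTERNAL,cv2.CHAIN_APPROX_NONE)[0],key=cv2.contourArea); r=cv2.minAreaRect(c)
print(r,plane(t,r[0],.02), 'rim z',np.nanpercentile(P[m>0][:,2],[50,95]))
T=P[(m>0)&(P[...,2]>.018)]; print('rim centre',cv2.minAreaRect(T[:,:2].astype(np.float32)))
cv2.imwrite('pics/s2.png',cv2.resize(s['pixels'][200:330,160:320],None,fx=4,fy=4,interpolation=cv2.INTER_CUBIC)[...,::-1])
```

```text
w ((260.0, 161.0), (46.0, 46.0), 90.0) [[0.6193, 0.0655, 0.066], [0.6112, 0.0335, 0.066], [0.5785, 0.0416, 0.066], [0.587, 0.0749, 0.066]] [[0.5993175  0.05379212 0.066     ]]
s ((221.5, 233.5), (37.0, 39.0), 90.0) [[0.6495, 0.0298, 0.066], [0.5865, 0.0069, 0.066], [0.5503, 0.0859, 0.066], [0.6085, 0.1072, 0.066]] [[0.59788537 0.05896048 0.066     ]]
tri [0.59876167 0.05411779 0.06179794] [0.60024025 0.05516534 0.06168355]
side z 0.0690657411195022
((400.7507629394531, 256.099853515625), (96.99571228027344, 83.02903747558594), 74.5213623046875) [[ 0.48133934 -0.30270118  0.02      ]] rim z [0.0054316  0.02295232]
rim centre ((0.48250481486320496, -0.30351948738098145), (0.1998717188835144, 0.17063145339488983), 15.610042572021484)
```

View pics/s2.png

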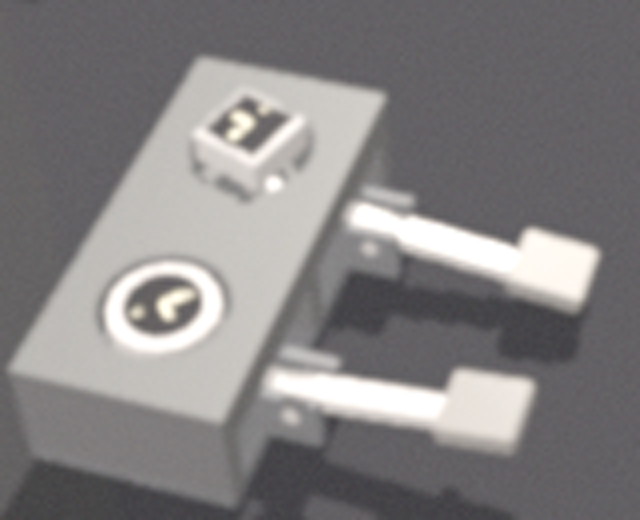

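The side crop shows the square watch standing well clear, dial top at crop (248,122), i.e. full image (222,230). Paddle A is down and the round watch is flush at crop (165,305). Next I'll descend with the fingers half open.

Call:
tcp_steps(segments=[{"xyz": [0.039, -0.01, 0.02], "jaw": 0.65}, {"xyz": [0.039, -0.01, 0.06], "jaw": 0.65}, {"xyz": [0.039, -0.01, 0.09], "jaw": 0.65}, {"xyz": [0.039, -0.01, 0.105], "jaw": 0.65}, {"xyz": [0.039, -0.01, 0.105], "jaw": 0.65}])

```text
t: 5.1
tcp_pos: [0.5988, 0.0542, 0.0898]
tool_rot: [0.992, -0.124, -0.003, 0.0]
force: [-1.0, -0.1, 0.2]
finger_gap: 0.651
gripper_force: 0.0
```

Run:
```python
from h import *
s=snap('side'); print(plane(s,(222,230.5),.0675))
d=snap('wrist'); save(d,'w3'); print(d['s']['tcp_pos'],d['s']['finger_gap'],d['cx'],d['cy'])
s=snap('side'); save(s,'s3')
```

```text
[[0.59942679 0.05364003 0.0675    ]]
[0.60015655 0.05414547 0.09155914] 0.6461341923083651 274.87826210870185 216.06361092957727
```

View pics/w3.png

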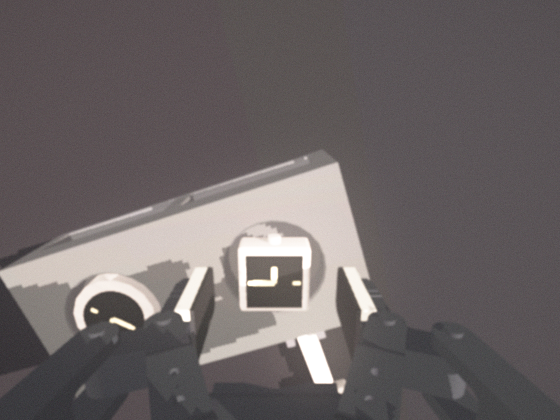

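The watch at u≈274 is centred between the pads (208 to 343). The side-view ray gives (0.599, 0.054), matching the wrist estimate. I'll descend the rest and grip.

Call:
tcp_steps(segments=[{"xyz": [0, 0, 0.007], "jaw": 0.65}, {"xyz": [0, 0, 0.013], "jaw": 0.65}, {"xyz": [0, 0, 0.013], "jaw": 0.5}, {"xyz": [0, 0, 0.013], "jaw": 0.3}, {"xyz": [0, 0, 0.013], "jaw": 0.3}, {"xyz": [0, 0, 0.013], "jaw": 0.3}, {"xyz": [0, 0, 0.013], "jaw": 0.3}, {"xyz": [0, 0, 0.013], "jaw": 0.3}], force=40)

```text
t: 6.05
tcp_pos: [0.6008, 0.0542, 0.0794]
tool_rot: [0.992, -0.124, -0.0, -0.0]
force: [-0.2, 0.0, 0.9]
finger_gap: 0.377
gripper_force: 42.9
```

Call:
tcp_steps(segments=[{"xyz": [0, 0, -0.005], "jaw": 0.3}, {"xyz": [0, 0, -0.015], "jaw": 0.3}, {"xyz": [0, 0, -0.03], "jaw": 0.3}, {"xyz": [0, 0, -0.06], "jaw": 0.3}, {"xyz": [0, 0, -0.09], "jaw": 0.3}, {"xyz": [0, 0, -0.09], "jaw": 0.3}, {"xyz": [0, 0, -0.09], "jaw": 0.3}])

```text
t: 6.75
tcp_pos: [0.6014, 0.0541, 0.171]
tool_rot: [0.992, -0.124, 0.002, -0.0]
force: [-0.5, 0.7, -1.2]
finger_gap: 0.38
gripper_force: 42.7
```

Run:
```python
from h import *
from scipy.spatial.transform import Rotation as Ro
d=snap('wrist'); save(d,'w4'); P=cloud(d); S=d['s']
Rt=Ro.from_quat(S['tool_rot']).as_matrix(); T=(P-S['tcp_pos'])@Rt
print('dial depth along tool z',np.nanmedian(T[262:290,255:268],axis=(0,1)),S['tcp_pos'])
print(Rt.T@(np.array([.482,-.303,.15])-S['tcp_pos']),S['q'])
s=snap('side'); cv2.imwrite('pics/s4.png',s['pixels'][...,::-1])
```

```text
dial depth along tool z [ 0.00826701 -0.00498144  0.01215375] [0.60142084 0.05406352 0.17097576]
[-0.02811227  0.37546729  0.02072884] [-9.52099105e-02  6.00026954e-01  1.56488999e+00 -2.89982779e-05
  9.73666134e-01  1.72378966e+00]
```

View pics/w4.png

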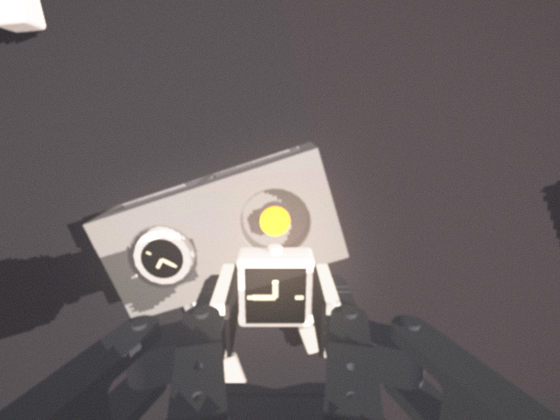

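The watch is held level at (275,290), with the yellow ejector visible in the empty well and the round watch seated. Now to the tray.

Call:
tcp_steps(segments=[{"xyz": [-0.001, 0.02, 0], "jaw": 0.3}, {"xyz": [-0.004, 0.05, 0], "jaw": 0.3}, {"xyz": [-0.007, 0.09, 0], "jaw": 0.3}, {"xyz": [-0.01, 0.13, 0], "jaw": 0.3}, {"xyz": [-0.013, 0.17, 0], "jaw": 0.3}, {"xyz": [-0.016, 0.21, 0], "jaw": 0.3}, {"xyz": [-0.019, 0.25, 0], "jaw": 0.3}, {"xyz": [-0.022, 0.29, 0], "jaw": 0.3}, {"xyz": [-0.024, 0.32, 0.02], "jaw": 0.3}, {"xyz": [-0.026, 0.35, 0.04], "jaw": 0.3}, {"xyz": [-0.028, 0.37, 0.06], "jaw": 0.3}, {"xyz": [-0.028, 0.375, 0.08], "jaw": 0.3}, {"xyz": [-0.028, 0.375, 0.1], "jaw": 0.3}, {"xyz": [-0.028, 0.375, 0.11], "jaw": 0.3}, {"xyz": [-0.028, 0.375, 0.11], "jaw": 0.3}, {"xyz": [-0.028, 0.375, 0.11], "jaw": 0.3}])

```text
t: 8.45
tcp_pos: [0.4817, -0.3022, 0.0591]
tool_rot: [0.992, -0.124, -0.0, -0.0]
force: [0.1, -0.4, -1.0]
finger_gap: 0.38
gripper_force: 42.7
```

Run:
```python
from h import *
from scipy.spatial.transform import Rotation as Ro
d=snap('wrist'); save(d,'w5'); P=cloud(d); S=d['s']
Rt=Ro.from_quat(S['tool_rot']).as_matrix(); T=(P-S['tcp_pos'])@Rt
print('dial',np.nanmedian(T[262:290,255:268],axis=(0,1)),S['tcp_pos'],S['force'],S['finger_gap'])
m=P[...,2]; print('floor z', np.nanmedian(m[200:235,200:350]), np.nanmedian(cloud(snap('top'))[225:240,380:400,2]))
```

```text
dial [ 0.00826747 -0.00496903  0.01197846] [ 0.48165165 -0.30217841  0.05913568] [ 0.06721258 -0.44493159 -1.02703274] 0.37957399998654984
floor z 0.005933878092344677 0.7506092228991024
```

View pics/w5.png

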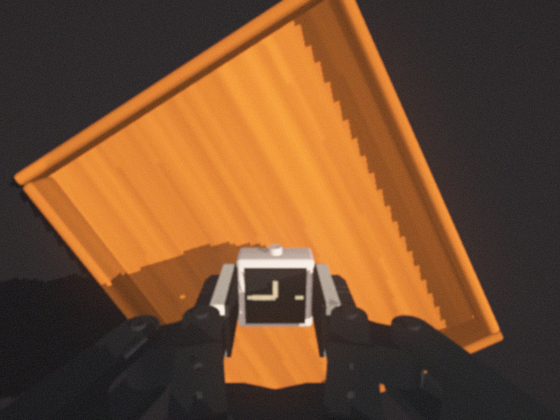

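The watch is still level at (275,290), inside the tray walls and over its floor, with about 23 mm left to go.

Call:
tcp_steps(segments=[{"xyz": [0, 0, 0.01], "jaw": 0.3}, {"xyz": [0, 0, 0.017], "jaw": 0.3}, {"xyz": [0, 0, 0.02], "jaw": 0.3}, {"xyz": [0, 0, 0.021], "jaw": 0.3}, {"xyz": [0, 0, 0.022], "jaw": 0.3}, {"xyz": [0, 0, 0.022], "jaw": 0.3}, {"xyz": [0, 0, 0.022], "jaw": 0.3}])

```text
t: 9.25
tcp_pos: [0.4817, -0.3026, 0.0375]
tool_rot: [0.992, -0.124, 0.0, 0.0]
force: [-0.3, 1.1, -1.0]
finger_gap: 0.383
gripper_force: 42.7
```

Call:
tcp_steps(segments=[{"xyz": [0, 0, 0.0005], "jaw": 0.3}, {"xyz": [0, 0, 0.001], "jaw": 0.3}, {"xyz": [0, 0, 0.001], "jaw": 0.3}, {"xyz": [0, 0, 0.0015], "jaw": 0.3}, {"xyz": [0, 0, 0.0015], "jaw": 0.3}])

```text
t: 9.75
tcp_pos: [0.4816, -0.3025, 0.0358]
tool_rot: [0.992, -0.124, -0.0, -0.0]
force: [-0.4, -0.5, -1.4]
finger_gap: 0.386
gripper_force: 42.7
```

Call:
tcp_steps(segments=[{"xyz": [0, 0, 0.0005], "jaw": 0.3}, {"xyz": [0, 0, 0.001], "jaw": 0.3}, {"xyz": [0, 0, 0.001], "jaw": 0.3}])

```text
t: 10.05
tcp_pos: [0.4817, -0.3026, 0.0352]
tool_rot: [0.992, -0.124, 0.0, 0.0]
force: [-0.5, 1.3, 3.2]
finger_gap: 0.382
gripper_force: 43.1
```

Call:
tcp_steps(segments=[{"xyz": [0, 0, 0.0005], "jaw": 0.3}, {"xyz": [0, 0, 0.001], "jaw": 0.3}, {"xyz": [0, 0, 0.001], "jaw": 0.3}])

```text
t: 10.35
tcp_pos: [0.4816, -0.3025, 0.0352]
tool_rot: [0.992, -0.124, 0.0, 0.0]
force: [-1.7, 2.2, 10.4]
finger_gap: 0.384
gripper_force: 43.9
```

Call:
tcp_steps(segments=[{"xyz": [0, 0, -0.001], "jaw": 0.3}, {"xyz": [0, 0, -0.001], "jaw": 0.45}, {"xyz": [0, 0, -0.001], "jaw": 0.6}, {"xyz": [0, 0, -0.001], "jaw": 0.7}, {"xyz": [0, 0, -0.001], "jaw": 0.7}, {"xyz": [0, 0, -0.02], "jaw": 0.7}, {"xyz": [0, 0, -0.06], "jaw": 0.7}, {"xyz": [0, 0, -0.11], "jaw": 0.7}, {"xyz": [-0.03, 0, -0.16], "jaw": 0.7}, {"xyz": [-0.05, 0, -0.18], "jaw": 0.7}, {"xyz": [-0.05, 0, -0.18], "jaw": 0.7}, {"xyz": [-0.05, 0, -0.18], "jaw": 0.7}])

```text
t: 11.55
tcp_pos: [0.4332, -0.2904, 0.2143]
tool_rot: [0.992, -0.124, 0.001, 0.0]
force: [0.7, 0.2, 0.2]
finger_gap: 0.699
gripper_force: 0.0
```

Run:
```python
from h import *
w=snap('wrist'); s=snap('side'); P=cloud(w); m=(P[...,2]>.018)&(P[...,2]<.03)
a=np.hstack([s['pixels'][100:340,140:420],np.zeros((240,0,3),np.uint8)]); b=w['pixels'][::1,::1]
b=cv2.resize(b,(373,280)); a=cv2.resize(a,(327,280)); cv2.imwrite('pics/f.png',np.hstack([a,b])[...,::-1]); print(w['s']['t'],w['s']['force'])
```

```text
11.55 [0.66867899 0.19471124 0.15686037]
```

View pics/f.png

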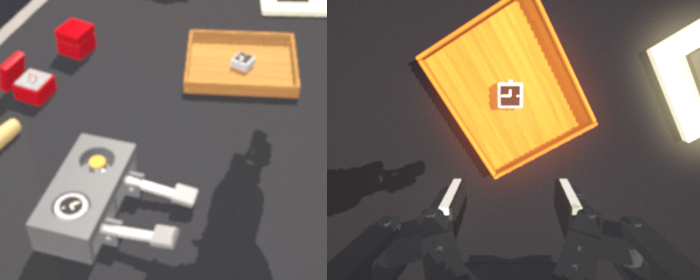

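The square watch lies face up in the tray, at (242,62) in the left picture and (510,96) in the right one. The round watch is still seated at (70,207), and the gripper is clear of everything.

```bash
python3 -c "
from station import manip
print(manip.sign_off())"
```

```text
the job is handed in; nothing more can be done
None
```

I pressed the square watch's lever, released it, and set the watch face up in the wooden tray; the round watch is still in its well, and the job was handed in at about 12 s (no verdict returned).

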